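Turn the separator's magnet plate round and hold its index plunger open

ROBOT

A 6-joint arm with a two-finger parallel gripper is mounted at the origin on the work surface. World frame = base frame: x ahead of the robot, y to its left, z up, the work surface at z = 0. Lengths are in m, angles in degrees, forces in N, time in s.
With the tool pointing down it reaches from about 0.25 to 0.725 m from the base axis. Payload 9.7 kg.
Tool frame: the origin (TCP) lies midway between the tips of the shut fingers; the grasp point (between the pads) lies 19 mm behind it (bot.pinch_z is the distance from the TCP to the grasp point, in m); z points along the fingers, y is the line along which they close (so a half turn about z gives the same grasp; the last joint's range is limited). The gripper opens to 85 mm and grips with 20 to 120 N. Pads are 22 mm wide; open, the fingers measure 114 mm over their backs; the gripper's body (76 mm by 85 mm) begins 54 mm behind the grasp point. The pads swing forward as they close: fully open they stand 13 mm farther back than shut.
Start: joints at [64.343, 4.979, 10.078, 95.1, 0, 90], TCP at [0.238, 0.496, 0.193] pointing down, gripper open.
Joint ranges: [-179.16, 179.16], [-48.56, 103.87], [-65.8, 70.77], [-126.05, 130.52], [-82.76, 87.17], [-180, 180]. Speed limits (degrees/s): [127.2, 127.2, 147.25, 180, 180, 180].

INTERFACE

Orientations are given as [roll, pitch, yaw] about the fixed x, y, z axes, in that order (R = Rz(yaw) Ry(pitch) Rx(roll)).
In Python, from workcell import sensors, camera, ticket, bot gives the robot as it stands.
- The arm moves only by the shell command python3 -m handwheel 'ROWS' [FORCE]. ROWS is a JSON object of lists of equal length, an entry for each row: "gripper": the opening, from -1 (shut) to 1 (fully open); "slide": the shift along the tool's x, y, z in mm, a list of three; "yaw": the turn about the tool's z in rad. A call has 1 to 8 rows; each row shifts and turns the commanded pose from where the row before left it, along the tool's axes as they then stand; what a row does not reach is not made up. A row lasts 1/12 s, in which the tool goes at most 41.7 mm and 7.16 degrees, less where a joint would pass 70% of its speed; a pose out of reach is approached as far as the arm can. A call is refused whole if a number of a shift passes 41.7 or a number of a turn 0.125, either way. A call with a gripper value outside its range is refused whole. The fingers move at their own pace and stop on an object; FORCE is the grip in N (left out, the last holds). Time passes only in rows, so rows that do not move let the fingers close. It gives the time, the measured TCP pose, the force, the opening and the grip force at its end, in the units of the state.
- sensors.get_obs(): the state, without advancing time (a new reading comes with each control period).
- camera(name): name is "side" or "top"; returns a dict with "img" (384x512x3 uint8, red, green, blue), "fx", "fy", "cx", "cy" (pixels), "R" (3x3) and "t" (3): a world point X has camera coordinates R X + t. Camera axes: x right, y down, z forward; pixel columns grow to the right and rows downward; lengths in m; the calibration is good to about 2 mm. A picture is of the moment at which its call begins. There is no depth.
- ticket.job_done(): hands the job in; it is judged then, once.
The state is a dict: "time": time; "q": joint angles; "qd": joint speeds; "joint_efforts": joint torques, N m; "ee_pos": TCP position; "tcp_rot": TCP orientation; "wrist_force": force on the tool from outside, world axes, zero at the start; "torque": the same for the moment, N m; "opening": finger opening in m; "grasp_force": force on a finger pad.
Only numpy, scipy, OpenCV 4.12 (cv2) and the standard library are available. Lean on these libraries where they do the work, as an engineer would, in place of code of your own. Each camera call takes 0.05 s, during which the arm holds its last target. There are 200 camera calls.

TASK

The black magnet plate of the bead separator is in the wrong way round: lift it out of its slot, turn it over so that the face with the eight round magnets looks at the tubes, lower it (do not drop it) fully home in the same slot and let go. Then take the black knob of the index plunger, pull it straight up as far as it goes so that the pin is clear of its hole, and finish while still holding it up there, so that I can slide the tube carriage across. Leave the carriage for me to move, and everything else on the bench where it stands.

Things in the scene. Friction and masses are not known exactly. Their poses are not given: they have to be found in the camera images.
- separator: magnetic bead separator, fixed: aluminium base plate on feet, top 16 mm above the bench, carrying plunger, tube carriage and plate slot. Origin at bench height; x runs along the base from the plunger (x = -80 mm) over the tubes (22 to 39 mm) to the slot (90 mm) and points away from the robot within 26 degrees, y across, z up. Base spans x -145 to 115 mm, y -75 to 75 mm.
- slot (a point): centre of the plate slot's floor, axes as separator: slot 14 mm wide (x), 106 mm long (y), between aluminium rails 22 mm tall topped by a flared mouth 10 mm taller, so that a plate up to 4 mm off still enters; 34 mm wide outside. The tubes' fronts are 51 mm from the slot's centre, towards -x; their caps reach 94 mm above the bench.
- magnet_plate: loose black plate standing in the slot, 12 mm thick (x), 100 mm wide (y), 96 mm tall (z), lower corners bevelled 8 mm, 0.2 to 0.37 kg. Origin mid lower edge. Its +x face has eight round steel magnets (two rows of four), its -x face two broad upright bars, all within 1 mm of flush; they do not pull on anything. It starts home in the slot, +x away from the tubes, top edge 112 mm above the bench.
- round_magnets (a point): point on the plate's +x face in the middle of the eight round magnets, 51 mm above its lower edge
- seat_hole (a point): mouth of the hole in the carriage's steel tongue in which the plunger's pin sits, on the plunger's axis, 32 mm above the bench; axes as separator
- knob: black round knob of the index plunger, 27 mm diameter, 20 mm tall, axis upright; origin at its centre, 83 mm above the bench when seated. It stands on a steel sleeve (19 mm diameter, 25 mm nut at its foot) on an aluminium bridge 30 mm (x) by 64 mm (y) whose top is 52 mm above the bench; the space around and above it is free.
- plunger (a joint): how far the plunger is pulled up, in m: 0 with the pin seated 7 mm deep in its hole, 0.012 at its upper stop. The spring pulls it back with 7 N when seated, 13 N at the stop; it returns by itself when let go.
- carriage (a joint): how far the white tube carriage (four capped 5 mL tubes, 39 x 122 mm, 94 mm tall to the caps) has slid from its parked place towards the magnet plate, in m: 0 parked, up to 0.045. The plunger's pin locks it; unlocked, it moves stiffly (3 N) and only when pushed.
- tip_box: bystander: blue pipette-tip box with a clear lid, 122 x 84 x 60 mm, origin at the centre of its underside
- reagent_bottle: bystander: glass jar with a blue cap, 58 mm diameter, 115 mm tall, origin at the centre of its underside
- marker: bystander: white marker pen with a black cap, 132 mm long, 14 mm thick, lying on the bench, origin near the middle of its length at bench height
- timer: bystander: flat white lab timer, 62 x 66 x 16 mm, origin at the centre of its underside
- beaker: bystander: empty glass beaker, 68 mm diameter, 85 mm tall, origin at the centre of its underside
- petri_dishes: bystander: stack of three clear petri dishes, 90 mm diameter, 46 mm tall, origin at the centre of its underside
- microtube_rack: bystander: grey microtube rack, 66 x 110 mm, 44 mm tall with its tubes, origin at the centre of its underside
Things that resemble listed ones, but are neither listed nor needed, are in the scene too. There is more than one size of the magnet_plate; the one meant has the size given above.

How it is judged:
By the outcome, as a careful person would: the job done as asked, in the order asked, and still so for the second after the job is handed in, while the arm keeps its last pose, push and grip.
It also fails if it takes over 54 s, if anything falls off the work surface, if the arm or the gripper's body presses on something with over 40 N, if the wrist force passes 120 N, or if a joint passes its speed limit or range.

## Working session

There is one attempt and no reset: what is moved stays moved. The work goes in short steps, Python scripts to look and compute and a shell command to move; the robot and the scene stay as the last step left them, time stands still between calls to the robot, and variables do not carry over. Pictures are saved under pics/ and viewed, at most 10 in all, crops included, and the job is handed in when it is done.

```bash
mkdir -p pics; ls
python3 - <<'E'
from workcell import sensors,camera,bot
import cv2,numpy as np
for n in("side","top"):
    c=camera(n); cv2.imwrite(f"pics/{n}0.png",cv2.resize(c["img"][:,:,::-1],(800,600),interpolation=cv2.INTER_CUBIC))
    print(n,c["fx"],c["cx"],c["cy"],np.round(c["R"],3).tolist(),np.round(c["t"],3).tolist(), np.round(-np.array(c["R"]).T@c["t"],3))
print(sensors.get_obs(),bot.pinch_z)
E
```

```text
pics
side 368.8204219599784 254.18243478233254 198.60133314832655 [[0.942, -0.335, -0.02], [-0.202, -0.518, -0.831], [0.268, 0.787, -0.556]] [-0.566, 0.202, 0.709] [ 0.384 -0.643  0.551]
top 348.615857761497 254.52979657442407 189.37182619791145 [[-0.005, -1.0, 0.021], [-0.992, 0.003, -0.125], [0.125, -0.022, -0.992]] [0.023, 0.608, 0.771] [0.507 0.038 0.84 ]
{'time': 0.1, 'q': array([ 6.43420746e+01,  5.00821238e+00,  1.00385090e+01,  9.50990976e+01,
       -1.23756663e-03,  9.00007486e+01]), 'qd': array([ 0.01273955, -0.16645444,  0.05480016, -0.0077983 , -0.0664593 ,
       -0.02695675]), 'joint_efforts': array([ 1.12088572e-03, -5.21561444e+01,  4.65653443e+01,  1.59503007e-02,
        7.52128949e-05,  1.27217720e-05]), 'ee_pos': array([0.23804641, 0.49553875, 0.19284712]), 'tcp_rot': array([-1.79931199e+02,  1.23846468e-03,  1.54341328e+02]), 'wrist_force': array([ 0.35982212, -0.02350358,  0.23595643]), 'torque': array([ 0.00915369, -0.03527571,  0.04828395]), 'grasp_force': 0.0, 'opening': 0.08545089736146848} 0.0187
```

View pics/side0.png

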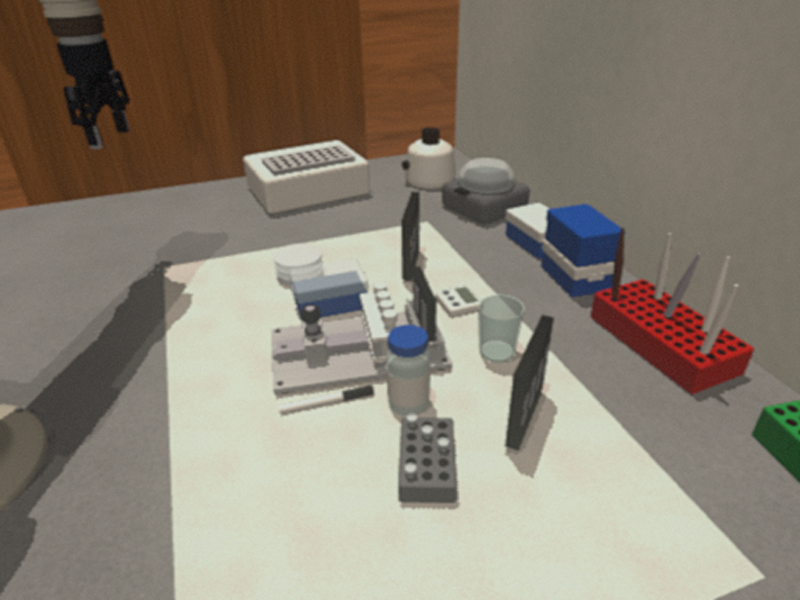

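View pics/top0.png

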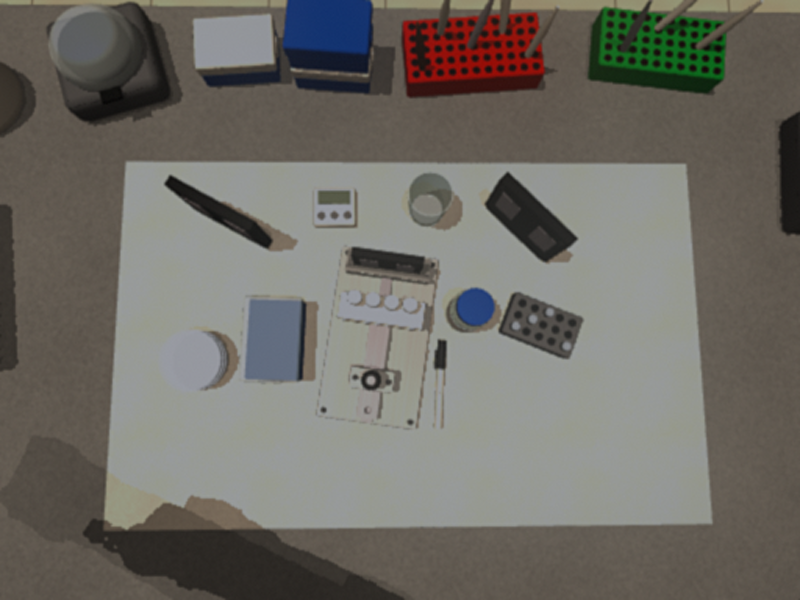

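The side view shows the plate in its slot at about (425,300) and the knob at (312,315). In the top view the base corners are near (343,247), (438,258), (415,428) and (318,415), the knob is at (372,380), and the plate, bars facing the tubes, spans (350–425, 250–270).

```bash
cat > h.py <<'E'
import numpy as np,cv2
from workcell import sensors,camera
def ray(c,u,v,z):
    R=np.array(c["R"]);t=np.array(c["t"]);C=-R.T@t
    d=R.T@np.array([(u-c["cx"])/c["fx"],(v-c["cy"])/c["fy"],1]);return C+d*(z-C[2])/d[2]
def proj(c,X):
    p=np.array(c["R"])@X+np.array(c["t"]);return np.array([c["fx"]*p[0]/p[2]+c["cx"],c["fy"]*p[1]/p[2]+c["cy"]])
def tri(c1,p1,c2,p2):
    P=[np.array([[c["fx"],0,c["cx"]],[0,c["fy"],c["cy"]],[0,0,1]])@np.c_[c["R"],c["t"]] for c in(c1,c2)]
    X=cv2.triangulatePoints(P[0],P[1],np.array(p1,float).reshape(2,1),np.array(p2,float).reshape(2,1))[:,0];return X[:3]/X[3]
E
python3 - <<'E'
from h import *
c=camera("top");s=camera("side");k=1.5625
for p in[(343,247),(438,258),(415,428),(318,415)]: print("base",ray(c,p[0]/k,p[1]/k,.016).round(4))
g=c["img"].max(2)
def blob(g,x0,y0,x1,y1,th):
    m=(g[y0:y1,x0:x1]<th).astype(np.uint8)
    n,l,st,ce=cv2.connectedComponentsWithStats(m);i=1+st[1:,4].argmax()
    ys,xs=np.where(l==i);return np.c_[xs+x0,ys+y0]
kn=blob(g,226,230,252,256,70); print("knob",kn.mean(0),kn.min(0),kn.max(0),ray(c,*kn.mean(0),.093))
pl=blob(g,215,150,285,182,60);r=cv2.minAreaRect(pl.astype(np.float32));b=cv2.boxPoints(r);print("plate",r,[ (q.round(1).tolist(),ray(c,*q,.112).round(4).tolist()) for q in b])
a=cv2.resize(c["img"][150:280,195:290,::-1],None,fx=4.6,fy=4.6,interpolation=cv2.INTER_CUBIC)
d=cv2.resize(s["img"][160:260,165:300,::-1],None,fx=4.4,fy=4.4,interpolation=cv2.INTER_CUBIC)
w=np.zeros((600,800,3),np.uint8);w[:a.shape[0],:a.shape[1]]=a; cv2.imwrite("pics/topc.png",w)
cv2.imwrite("pics/sidec.png",d)
E
```

```text
base [0.6869 0.1038 0.016 ]
base [ 0.6696 -0.0425  0.016 ]
base [ 0.4136 -0.0046  0.016 ]
base [0.4336 0.1388 0.016 ]
knob [237.5        242.59302326] [231 237] [243 248] [0.48771243 0.0583003  0.093     ]
plate ((247.4000244140625, 166.70001220703125), (45.96194076538086, 10.60660171508789), 8.130101203918457) [([223.89999389648438, 168.6999969482422], [0.6431, 0.0867, 0.112]), ([225.39999389648438, 158.1999969482422], [0.6657, 0.0836, 0.112]), ([270.8999938964844, 164.6999969482422], [0.6516, -0.013, 0.112]), ([269.3999938964844, 175.1999969482422], [0.629, -0.0096, 0.112])]
```

View pics/topc.png

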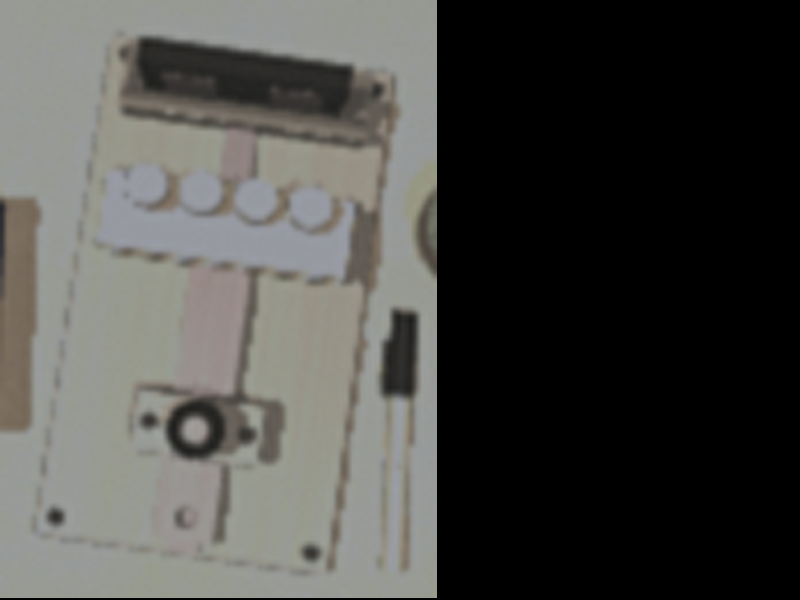

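View pics/sidec.png

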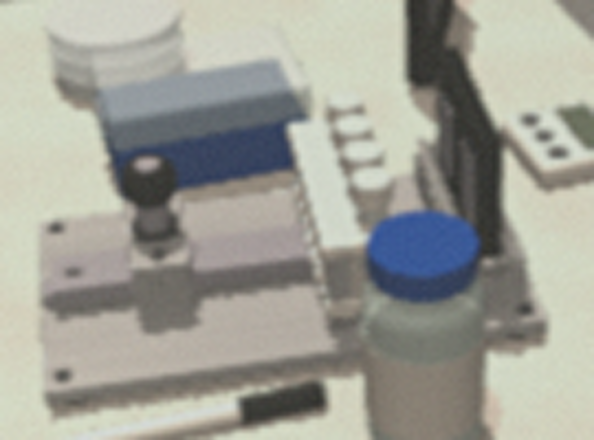

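The crops confirm the layout: the base is fully visible and the knob sits at its predicted place (measured .4877,.0583 against .4866,.0579 expected from the base). That gives a separator yaw of about −8.2° and the slot at about (.654,.035). I'll turn the tool to the plate first.

```bash
cat > d.py <<'E'
import sys
from h import *
from scipy.spatial.transform import Rotation as Ro
# usage: d.py x y z yaw -> shift in tool axes mm, turn rad
x,y,z,w=map(float,sys.argv[1:5]);o=sensors.get_obs()
R=Ro.from_euler('xyz',o["tcp_rot"],degrees=True)
d=R.inv().apply(np.array([x,y,z])-o["ee_pos"])*1000
tw=(o["tcp_rot"][2]-w+180)%360-180
print("t",o["time"],"pos",o["ee_pos"].round(4),"rot",o["tcp_rot"].round(2),"q",o["q"].round(1),"F",o["wrist_force"].round(1),"T",o["torque"].round(2),"op",round(o["opening"],4),"gf",o["grasp_force"],"\nshift mm",d.round(1),"turn rad",round(np.radians(tw),4))
E
python3 -m handwheel '{"gripper":[0,0,0,0,0,0,0,0],"slide":[[0,0,0],[0,0,0],[0,0,0],[0,0,0],[0,0,0],[0,0,0],[0,0,0],[0,0,0]],"yaw":[0.125,0.125,0.125,0.125,0.125,0.125,0.125,0.125]}' 
python3 -m handwheel '{"gripper":[0,0,0],"slide":[[0,0,0],[0,0,0],[0,0,0]],"yaw":[0.125,0.125,0.016]}' 
python3 d.py .654 .035 .193 81.8
```

```text
time: 0.87
ee_pos: [0.2381, 0.4957, 0.1933]
tcp_rot: [-180.0, 0.0, 96.7]
wrist_force: [-0.1, -0.1, 0.1]
opening: 0.0424
grasp_force: 0.0
time: 1.12
ee_pos: [0.2381, 0.4957, 0.1933]
tcp_rot: [-180.0, 0.0, 81.5]
wrist_force: [0.1, 0.4, -0.2]
opening: 0.0423
grasp_force: 0.0
t 1.1167 pos [0.2381 0.4957 0.1933] rot [-1.800e+02  2.000e-02  8.147e+01] q [ 64.3   5.   10.1  95.1  -0.  162.9] F [ 0.1  0.4 -0.2] T [-0.04 -0.05 -0.03] op 0.0423 gf 0.0 
shift mm [-3.939e+02  4.796e+02  4.000e-01] turn rad -0.0057
```

```bash
python3 -m handwheel '{"gripper":[0,0,0,0,0,0,0,0],"slide":[[-24.6,30,0],[-24.6,30,0],[-24.6,30,0],[-24.6,30,0],[-24.6,30,0],[-24.6,30,0],[-24.6,30,0],[-24.6,30,0]],"yaw":[-0.006,0,0,0,0,0,0,0]}' >/dev/null
python3 -m handwheel '{"gripper":[0,0,0,0,0,0,0,0],"slide":[[-24.6,30,0],[-24.6,30,0],[-24.6,30,0],[-24.6,30,0],[-24.6,30,0],[-24.6,30,0],[-24.6,30,0],[-24.6,30,0]],"yaw":[0,0,0,0,0,0,0,0]}' >/dev/null
python3 -m handwheel '{"gripper":[0,0],"slide":[[0,0,0],[0,0,0]],"yaw":[0,0]}' >/dev/null
python3 d.py .654 .035 .070 81.8
python3 - <<'E'
from h import *
a=camera("side")["img"][130:250,180:340,::-1];b=camera("top")["img"][110:230,180:340,::-1]
cv2.imwrite("pics/pre.png",cv2.resize(np.hstack([a,b]),None,fx=2.5,fy=2.5,interpolation=cv2.INTER_CUBIC))
E
```

```text
t 2.6167 pos [0.6604 0.0383 0.1916] rot [-1.7986e+02  3.0000e-02  8.2170e+01] q [  3.3  21.5  29.5  98.1   0.  101.1] F [-0.8  1.6  0.2] T [-0.04  0.01  0.03] op 0.0427 gf 0.0 
shift mm [ -4.1  -5.6 121.6] turn rad 0.0065
```

View pics/pre.png

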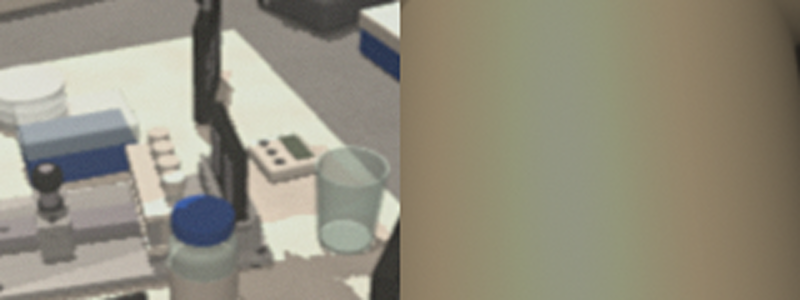

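The left crop shows the plate at (230,150) with shadow around it, but no gripper above it, and the top view is blocked by the arm. I'll look at the whole side image.

Run:
```python
from h import *
c=camera("side");o=sensors.get_obs()
for X in (o["ee_pos"],(.654,.035,.112),(.4877,.0583,.093)): print(proj(c,np.array(X)))
cv2.imwrite("pics/pre2.png",c["img"][:,:,::-1])
```

```text
[271.33050779 147.00532027]
[269.95635988 180.64493377]
[197.70453314 196.82966437]
```

View pics/pre2.png

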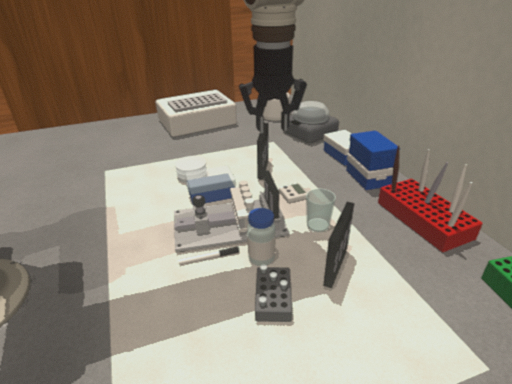

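The full side view shows the gripper at about (271,120), while the TCP projects to (271,147). The plate and knob match their projections, so I'll zoom in on the fingers before descending.

Run:
```python
from h import *
c=camera("side");o=sensors.get_obs()
im=c["img"][60:210,190:340,::-1].copy();im=cv2.resize(im,None,fx=4,fy=4,interpolation=cv2.INTER_CUBIC)
for dz in(0,.0187,.0727):
    p=(proj(c,o["ee_pos"]+np.array([0,0,dz]))-[190,60])*4;cv2.circle(im,tuple(int(v) for v in p),4,(0,0,255),-1)
cv2.imwrite("pics/pre3.png",im)
```

```text
(no output)
```

View pics/pre3.png

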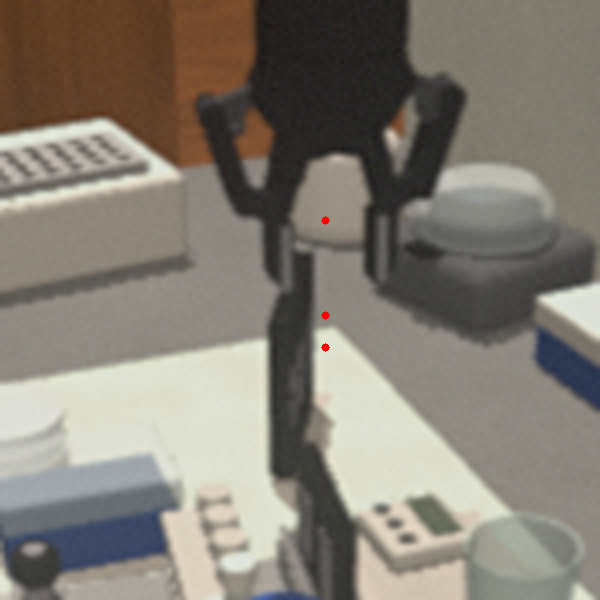

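In the crop the finger tips are at (285,285) and (380,280), roughly 40 mm above the projected TCP (third dot, y=347). The bench objects fit the calibration, so I'll go down slowly and compare against the image numerically.

```bash
python3 -m handwheel '{"gripper":[0,0,0,0,0],"slide":[[-4,-6,11],[0,0,15],[0,0,15],[0,0,15],[0,0,0]],"yaw":[0.006,0,0,0,0]}' 
python3 d.py .654 .035 .070 81.8
python3 - <<'E'
from h import *
c=camera("side");o=sensors.get_obs();bg=cv2.resize(cv2.imread("pics/side0.png"),(512,384),interpolation=cv2.INTER_AREA).max(2).astype(int)
g=c["img"].max(2).astype(int);m=(g<75)&(bg>95)
print("tcp px",proj(c,o["ee_pos"]))
for v in range(90,190,4): 
    u=np.where(m[v,235:310])[0]+235; print(v,u.min() if len(u) else None,u.max() if len(u) else None,"".join('#' if x else '.' for x in m[v,240:305]))
cv2.imwrite("pics/x.png",c["img"][:,:,::-1])
E
```

```text
time: 3.23
ee_pos: [0.6515, 0.0381, 0.1351]
tcp_rot: [-179.8, 0.0, 81.9]
wrist_force: [-0.9, -0.8, -1.4]
opening: 0.0424
grasp_force: 0.0
t 3.2333 pos [0.6515 0.0381 0.1351] rot [-1.7982e+02  3.0000e-02  8.1940e+01] q [  3.3  18.9  19.8  91.1   0.  101.4] F [-0.9 -0.8 -1.4] T [ 0.09  0.05 -0.  ] op 0.0424 gf 0.0 
shift mm [-2.6  3.1 65.1] turn rad 0.0024
tcp px [268.66501101 170.82357574]
90 251 287 ...........####################..........#######.................
94 252 287 ............####################################.................
98 252 287 ............####################################.................
102 252 287 ............####################################.................
106 251 288 ...........######.....###########################................
110 250 299 ..........##################################################.....
114 238 301 ....############################################..############...
118 238 297 ########......######...#####################.......##...##.......
122 240 281 #######.........##########################.......................
126 241 2
[... 554 characters left out ...]
..........##......................##........................
158 None None .................................................................
162 None None .................................................................
166 None None .................................................................
170 None None .................................................................
174 None None .................................................................
178 None None .................................................................
182 None None .................................................................
186 None None .................................................................
```

```bash
python3 -m handwheel '{"gripper":[-1,-1,-1,-1,-1,-1],"slide":[[-2.6,3,0],[0,0,0],[0,0,0],[0,0,0],[0,0,0],[0,0,0]],"yaw":[0,0,0,0,0,0]}'
python3 - <<'E'
from h import *
c=camera("side");o=sensors.get_obs();bg=cv2.resize(cv2.imread("pics/side0.png"),(512,384),interpolation=cv2.INTER_AREA).astype(int)
d=abs(c["img"][:,:,::-1].astype(int)-bg).max(2)
print("tcp px",proj(c,o["ee_pos"]))
g=c["img"].max(2)
for v in range(120,196,3): print(v,"".join('#' if d[v,x]>35 and g[v,x]<75 else '+' if d[v,x]>35 else '-' if g[v,x]<75 else '.' for x in range(240,305)))
E
```

```text
time: 3.78
ee_pos: [0.6559, 0.034, 0.1378]
tcp_rot: [180.0, -0.0, 81.8]
wrist_force: [0.5, 0.3, -0.1]
opening: -0.0001
grasp_force: 0.0
tcp px [270.92591578 170.98105383]
120 ..+##########+....#########################---..-#-------####....
123 ....#########+......+###----###############------------------....
126 ......+########+.......-----#############+.----------------......
129 .........+#######+....------################------------------...
132 ............########--------################---------------------
135 ..............+####---------####################-----------------
138 ..................----------##############++++...........--------
141 ..................----------###########.........................-
144 ..................----------#++++#++##+..........................
147 ..................----------##++++++##+..........................
150 ..................----------##+++#++##+..........................
153 ..................-----.----#+++++++#++..........................
156 ..................-----...--+++++#++.............................
159 ...............
[... 190 characters left out ...]

168 ..................--------.......................................
171 ..................----------.....................................
174 ..................------------...................................
177 ..................-------------..................................
180 .........................-------.................................
183 ...........................-------...............................
186 ............................-------..............................
189 ............................---------............................
192 ............................-..--------..........................
195 ............................--..------...........................
```

Shut tips appear 13 px, about 32 mm, above the projected TCP. A harmless way to settle it is to straddle the plate at reported z≈0.094 and close gently: stopping at 12 mm means the reading is right, closing fully means the tips are still above the plate.

```bash
python3 -m handwheel '{"gripper":[0,0,0,0,0,0,0],"slide":[[0,0,0],[0,0,0],[0,0,0],[0,0,0],[0,0,15],[0,0,15],[0,0,13]],"yaw":[0,0,0,0,0,0,0]}' 20
python3 -m handwheel '{"gripper":[-1,-1,-1,-1,-1],"slide":[[0,0,0],[0,0,0],[0,0,0],[0,0,0],[0,0,0]],"yaw":[0,0,0,0,0]}' 20
python3 d.py .654 .035 .070 81.8
```

```text
time: 4.42
ee_pos: [0.6558, 0.034, 0.0938]
tcp_rot: [180.0, -0.0, 81.8]
wrist_force: [0.4, 0.0, -0.4]
opening: 0.0428
grasp_force: 0.0
time: 4.83
ee_pos: [0.6563, 0.0341, 0.0956]
tcp_rot: [179.9, -0.0, 81.8]
wrist_force: [-0.3, -0.1, 0.5]
opening: 0.0002
grasp_force: 0.0
t 4.8333 pos [0.6563 0.0341 0.0956] rot [ 1.7991e+02 -2.0000e-02  8.1810e+01] q [  3.   19.   15.6  86.5   0.  101.2] F [-0.3 -0.1  0.5] T [-0.02 -0.02 -0.04] op 0.0002 gf 0.0 
shift mm [ 0.6 -2.5 25.6] turn rad 0.0001
```

The fingers closed fully, so the true tips sit about 32 mm above the reported TCP, as the picture showed. I'll repeat the test 27 mm lower.

```bash
python3 -m handwheel '{"gripper":[0,0,0,0,0,0,0],"slide":[[0.5,-2,0],[0,0,0],[0,0,0],[0,0,0],[0,0,10],[0,0,10],[0,0,7]],"yaw":[0,0,0,0,0,0,0]}' 20
python3 d.py .654 .035 .070 81.8
python3 - <<'E'
from h import *
c=camera("side");o=sensors.get_obs()
im=c["img"][100:220,200:340,::-1].copy();im=cv2.resize(im,None,fx=5,fy=5,interpolation=cv2.INTER_CUBIC)
for dz in(0,.032):
    p=(proj(c,o["ee_pos"]+np.array([0,0,dz]))-[200,100])*5;cv2.circle(im,tuple(int(v) for v in p),3,(0,0,255),-1)
cv2.imwrite("pics/p8.png",im)
E
```

```text
time: 5.42
ee_pos: [0.6534, 0.0347, 0.0654]
tcp_rot: [-179.9, 0.0, 81.8]
wrist_force: [-0.1, -0.3, 0.2]
opening: 0.0429
grasp_force: 0.0
t 5.4167 pos [0.6534 0.0347 0.0654] rot [-1.7991e+02  2.0000e-02  8.1800e+01] q [  3.   18.8  12.1  83.3  -0.  101.2] F [-0.1 -0.3  0.2] T [-0.05 -0.02 -0.01] op 0.0429 gf 0.0 
shift mm [ 0.4  0.6 -4.6] turn rad 0.0001
```

View pics/p8.png

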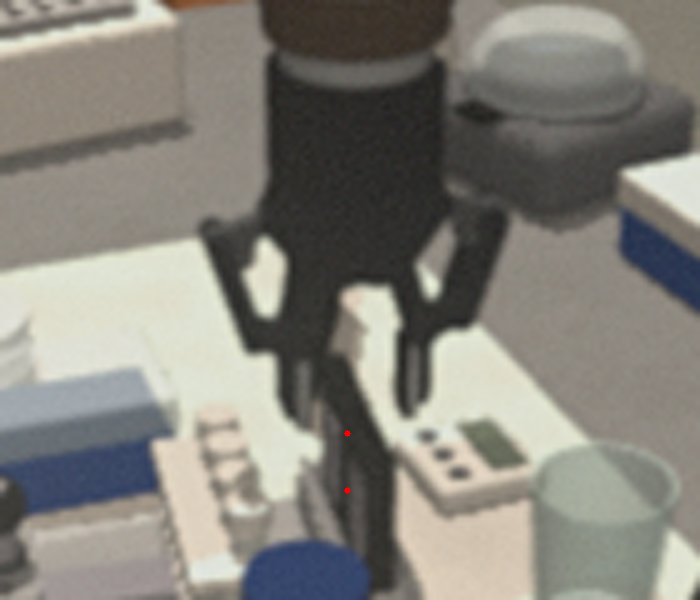

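The tips straddle the plate's top edge, at (305,420) and (410,410), with plate corners near (330,350) and (390,450), and are centred across its thickness. Now I'll close gently here.

```bash
python3 -m handwheel '{"gripper":[-1,-1,-1,-1,-1],"slide":[[0,0,0],[0,0,0],[0,0,0],[0,0,0],[0,0,0]],"yaw":[0,0,0,0,0]}' 20
python3 d.py .654 .035 .050 81.8
python3 - <<'E'
from h import *
c=camera("side")
cv2.imwrite("pics/p9.png",cv2.resize(c["img"][130:220,220:325,::-1],None,fx=6,fy=6,interpolation=cv2.INTER_CUBIC))
E
```

```text
time: 5.88
ee_pos: [0.6541, 0.0347, 0.0677]
tcp_rot: [180.0, -0.0, 81.8]
wrist_force: [0.2, -1.3, -0.4]
opening: 0.0108
grasp_force: 23.6
t 5.8833 pos [0.6541 0.0347 0.0677] rot [179.98  -0.    81.8 ] q [  3.   18.8  12.3  83.5  -0.  101.2] F [ 0.2 -1.3 -0.4] T [-0.02 -0.13  0.  ] op 0.0108 gf 23.553215861320496 
shift mm [ 0.2 -0.1 17.7] turn rad 0.0
```

View pics/p9.png

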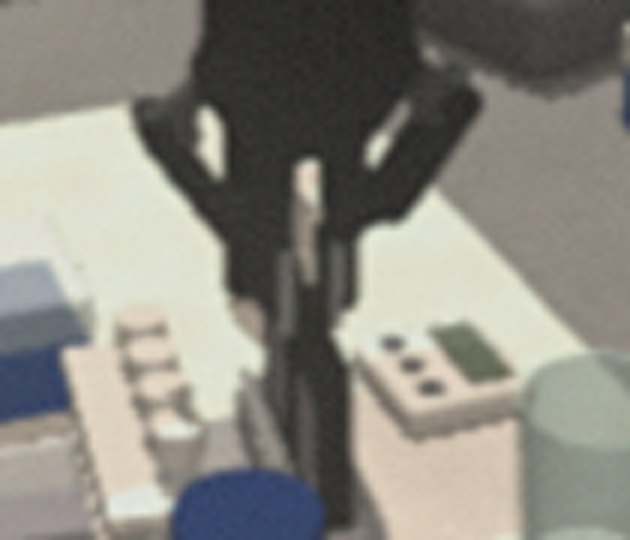

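Gripped at 10.8 mm with almost no torque, so it is well centred. I'll reopen, go about 27 mm deeper, grip firmly and lift.

```bash
python3 -m handwheel '{"gripper":[0,0,0,0,0,0,0,0],"slide":[[0,0,0],[0,0,0],[0,0,0],[0,0,9],[0,0,9],[0,0,9],[0,0,0],[0,0,0]],"yaw":[0,0,0,0,0,0,0,0]}' 20
python3 -m handwheel '{"gripper":[-1,-1,-1,-1,-1,-1],"slide":[[0,0,0],[0,0,0],[0,0,0],[0,0,0],[0,0,0],[0,0,0]],"yaw":[0,0,0,0,0,0]}' 80
python3 d.py .654 .035 .050 81.8
```

```text
time: 6.6
ee_pos: [0.6531, 0.0347, 0.0392]
tcp_rot: [-179.9, 0.0, 81.8]
wrist_force: [-0.1, -0.1, 0.7]
opening: 0.0427
grasp_force: 0.0
time: 7.1
ee_pos: [0.6546, 0.0347, 0.0412]
tcp_rot: [179.9, -0.0, 81.8]
wrist_force: [3.7, -0.7, 1.9]
opening: 0.0109
grasp_force: 78.6
t 7.1 pos [0.6546 0.0347 0.0412] rot [ 1.799e+02 -1.000e-02  8.180e+01] q [  3.   19.    9.7  80.5  -0.  101.2] F [ 3.7 -0.7  1.9] T [-0.12 -0.78  0.05] op 0.0109 gf 78.61289262771606 
shift mm [ 0.2 -0.6 -8.8] turn rad 0.0001
```

```bash
python3 -m handwheel '{"gripper":[-1,-1,-1,-1,-1,-1,-1,-1],"slide":[[0,0,-6],[0,0,-14],[0,0,-20],[0,0,-20],[0,0,-20],[0,0,-20],[0,0,0],[0,0,0]],"yaw":[0,0,0,0,0,0,0,0]}'
python3 d.py .6545 .0347 .041 81.8
cat > m.py <<'E'
import sys
from h import *
c=camera("side");o=sensors.get_obs();np.save(sys.argv[1],c["img"])
bg=cv2.resize(cv2.imread("pics/side0.png"),(512,384),interpolation=cv2.INTER_AREA).max(2).astype(int)
g=c["img"].max(2).astype(int);m=((g<85)&(bg-g>25)).astype(np.uint8)
print("tip-centre px",proj(c,o["ee_pos"]+[0,0,.032]))
for v in range(100,190,3): print(v,"".join('#' if m[v,x] else '-' if g[v,x]<85 else '.' for x in range(240,305)))
E
python3 m.py a.npy
```

```text
time: 7.77
ee_pos: [0.6541, 0.0348, 0.1406]
tcp_rot: [180.0, -0.0, 81.8]
wrist_force: [-0.4, 0.3, -3.7]
opening: 0.0108
grasp_force: 94.1
t 7.7667 pos [0.6541 0.0348 0.1406] rot [ 1.7997e+02 -1.0000e-02  8.1810e+01] q [  3.   19.1  20.7  91.6   0.  101.2] F [-0.4  0.3 -3.7] T [ 0.01 -0.02  0.04] op 0.0108 gf 94.06158328056335 
shift mm [-0.1  0.4 99.6] turn rad 0.0001
tip-centre px [269.88389175 157.79370525]
100 .............#####################################...............
103 ............#######-###############################..............
106 ...........#######---###############################.............
109 ...........############################################..........
112 .........####################################################....
115 .############.#################################..#############...
118 .###########.....############################-...###########-....
121 ...#########.......########################-----###---------.....
124 .....#######.........##-----###############------###---------....
127 .......#######.......##-----#.....#########----------
[... 712 characters left out ...]

160 ..................-------.--##..#######..........................
163 ..................----------##..#######..........................
166 ..................---------###..#######..........................
169 ..................--------####...#####...........................
172 ..................------------#..#####...........................
175 ..................------...----#######...........................
178 ...................----.....----######...........................
181 ..............................---#####...........................
184 ................................--####...........................
187 .................................---##...........................
```

Lifted (about 3.7 N hanging). Now I'll turn it 180° in the direction the wrist has room for.

```bash
for i in 1 2; do :; done
python3 -m handwheel '{"gripper":[-1,-1,-1,-1,-1,-1,-1,-1],"slide":[[0,0,0],[0,0,0],[0,0,0],[0,0,0],[0,0,0],[0,0,0],[0,0,0],[0,0,0]],"yaw":[-0.06,-0.12,-0.12,-0.12,-0.12,-0.12,-0.12,-0.12]}' >/dev/null
python3 -m handwheel '{"gripper":[-1,-1,-1,-1,-1,-1,-1,-1],"slide":[[0,0,0],[0,0,0],[0,0,0],[0,0,0],[0,0,0],[0,0,0],[0,0,0],[0,0,0]],"yaw":[-0.12,-0.12,-0.12,-0.12,-0.12,-0.12,-0.12,-0.12]}' >/dev/null
python3 -m handwheel '{"gripper":[-1,-1,-1,-1,-1,-1,-1,-1],"slide":[[0,0,0],[0,0,0],[0,0,0],[0,0,0],[0,0,0],[0,0,0],[0,0,0],[0,0,0]],"yaw":[-0.12,-0.12,-0.12,-0.12,-0.12,-0.12,-0.12,-0.12]}' >/dev/null
python3 -m handwheel '{"gripper":[-1,-1,-1,-1,-1,-1],"slide":[[0,0,0],[0,0,0],[0,0,0],[0,0,0],[0,0,0],[0,0,0]],"yaw":[-0.12,-0.12,-0.08,0,0,0]}' >/dev/null
python3 d.py .6545 .0347 .041 -98.2
python3 m.py b.npy
```

```text
t 10.3167 pos [0.6534 0.0348 0.1393] rot [ 1.799e+02 -2.000e-02 -9.845e+01] q [  3.   19.1  20.6  91.6   0.  -78.5] F [-0.4  0.4 -2.5] T [-0.05 -0.03 -0.01] op 0.0109 gf 93.74819755554199 
shift mm [-0.1 -1.3 98.3] turn rad -0.0043
tip-centre px [269.89943742 157.63034074]
100 .............#####################################...............
103 .............#####################################...............
106 ...........#######---##############################..............
109 ...........##########################################............
112 ..........#################################################......
115 .###..########################################################...
118 .###########....#############################-...############-...
121 ..##########.......########################-----###---------.....
124 ....########........####----##############.------###---------....
127 ......########.......##-----#....#########.-----------------.-...
130 .........#######.....-------#....############--------------------
133 ...........#########---------....#############------
[... 573 characters left out ...]

160 ..................----------##########...........................
163 ..................--------..##########...........................
166 ..................---------#####.#####...........................
169 ..................--------############...........................
172 ..................-----------###.#####...........................
175 ..................------..-----#######...........................
178 ...................----....-----######...........................
181 .............................----#####...........................
184 ...............................---###............................
187 ................................----##...........................
```

Run:
```python
import numpy as np
from h import *
A,B=[np.load(f).astype(float).mean(2) for f in("a.npy","b.npy")]
def ecol(g,v):  # right edge subpixel
    p=g[v,272:288];th=(p[:4].min()+p[8:].max())/2
    for i in range(len(p)-1):
        if p[i]<th<=p[i+1]: return 272+i+(th-p[i])/(p[i+1]-p[i])
    return np.nan
for g in(A,B): print([round(ecol(g,v),1) for v in range(142,200,4)])
for u in (274,275,276): 
    for g in(A,B): print(u,g[184:216,u].astype(int).tolist())
```

```text
[np.float64(275.7), np.float64(279.8), np.float64(279.4), np.float64(278.8), np.float64(278.8), np.float64(278.7), np.float64(278.7), np.float64(278.7), np.float64(278.7), np.float64(278.7), np.float64(278.6), np.float64(278.5), np.float64(272.5), np.float64(273.3), np.float64(275.0)]
[np.float64(279.6), np.float64(279.6), np.float64(279.3), np.float64(278.7), np.float64(278.5), np.float64(278.5), np.float64(278.2), np.float64(278.2), np.float64(277.9), np.float64(277.8), np.float64(277.8), np.float64(277.7), np.float64(273.0), np.float64(273.3), np.float64(275.0)]
274 [54, 56, 50, 47, 83, 165, 216, 221, 219, 212, 200, 192, 170, 154, 141, 135, 130, 114, 100, 97, 96, 95, 96, 95, 94, 91, 87, 88, 89, 89, 90, 90]
274 [56, 59, 52, 52, 46, 110, 201, 224, 220, 215, 202, 191, 171, 155, 142, 138, 129, 117, 103, 97, 97, 96, 94, 94, 93, 90, 87, 88, 88, 90, 90, 87]
275 [56, 57, 54, 48, 97, 183, 219, 221, 218, 219, 220, 218, 200, 182, 166, 155, 140, 121, 105, 98, 97, 97, 97, 97, 94, 94, 92, 91, 89, 87, 87, 89]
275 [56, 53, 53, 53, 51, 111, 204, 223, 220, 220, 218, 216, 202, 181, 165, 154, 144, 131, 114, 103, 98, 97, 96, 99, 95, 94, 93, 89, 90, 89, 87, 92]
276 [56, 51, 50, 49, 106, 200, 222, 220, 219, 218, 218, 217, 206, 197, 194, 184, 169, 143, 125, 115, 104, 97, 96, 96, 98, 98, 97, 95, 96, 94, 89, 88]
276 [56, 52, 54, 47, 58, 128, 206, 222, 219, 220, 219, 215, 202, 196, 195, 183, 169, 153, 138, 118, 105, 98, 98, 96, 98, 95, 98, 97, 94, 94, 91, 87]
```

The picture edges before and after the turn agree within about 1 mm along y, and the bottom edge sits about 2 mm towards −x. Now I'll correct and lower it, watching the force.

```bash
python3 -m handwheel '{"gripper":[-1,-1,-1,-1,-1,-1,-1],"slide":[[0,-1.8,0],[0,0,15],[0,0,20],[0,0,15],[0,0,8],[0,0,4],[0,0,0]],"yaw":[-0.004,0,0,0,0,0,0]}'
python3 -m handwheel '{"gripper":[-1,-1,-1,-1,-1],"slide":[[0,0,3],[0,0,3],[0,0,3],[0,0,3],[0,0,0]],"yaw":[0,0,0,0,0]}'
python3 d.py .6545 .0347 .041 -98.2
```

```text
time: 10.95
ee_pos: [0.6554, 0.0345, 0.0779]
tcp_rot: [179.9, -0.0, -98.1]
wrist_force: [-1.2, 0.0, -2.6]
opening: 0.0106
grasp_force: 93.7
time: 11.37
ee_pos: [0.6555, 0.0345, 0.066]
tcp_rot: [180.0, -0.0, -98.1]
wrist_force: [-0.3, 0.3, -3.2]
opening: 0.0107
grasp_force: 93.7
t 11.3667 pos [0.6555 0.0345 0.066 ] rot [ 1.7997e+02 -1.0000e-02 -9.8060e+01] q [  3.   19.1  12.4  83.4   0.  -78.9] F [-0.3  0.3 -3.2] T [-0.07  0.03 -0.  ] op 0.0107 gf 93.67199778556824 
shift mm [-0.  1. 25.] turn rad 0.0025
```

```bash
python3 -m handwheel '{"gripper":[-1,-1,-1,-1,-1],"slide":[[0,0,2.5],[0,0,2.5],[0,0,2.5],[0,0,2.5],[0,0,0]],"yaw":[0.002,0,0,0,0]}'
python3 d.py .6545 .0347 .041 -98.2
python3 -m handwheel '{"gripper":[-1,-1,-1,-1,-1],"slide":[[0,0,2],[0,0,2],[0,0,2],[0,0,2],[0,0,0]],"yaw":[0,0,0,0,0]}'
python3 d.py .6545 .0347 .041 -98.2
```

```text
time: 11.78
ee_pos: [0.6555, 0.0345, 0.0558]
tcp_rot: [180.0, -0.0, -98.2]
wrist_force: [0.8, -0.3, -3.1]
opening: 0.0106
grasp_force: 93.7
t 11.7833 pos [0.6555 0.0345 0.0558] rot [ 1.7997e+02 -1.0000e-02 -9.8170e+01] q [  3.   19.1  11.4  82.3  -0.  -78.8] F [ 0.8 -0.3 -3.1] T [ 0.02 -0.26 -0.05] op 0.0106 gf 93.70205998420715 
shift mm [-0.   1.  14.8] turn rad 0.0005
time: 12.2
ee_pos: [0.6555, 0.0345, 0.0479]
tcp_rot: [180.0, -0.0, -98.2]
wrist_force: [0.6, -0.2, -2.4]
opening: 0.0107
grasp_force: 93.7
t 12.2 pos [0.6555 0.0345 0.0479] rot [ 1.7997e+02 -1.0000e-02 -9.8170e+01] q [  3.   19.2  10.6  81.5  -0.  -78.8] F [ 0.6 -0.2 -2.4] T [-0.05 -0.14  0.03] op 0.0107 gf 93.72025609016418 
shift mm [-0.   1.   6.9] turn rad 0.0005
```

Going in freely. The last 7 mm, in small steps.

```bash
python3 -m handwheel '{"gripper":[-1,-1,-1,-1,-1],"slide":[[0,0,1.5],[0,0,1.5],[0,0,1.5],[0,0,1],[0,0,0]],"yaw":[0,0,0,0,0]}'
python3 -m handwheel '{"gripper":[-1,-1,-1],"slide":[[0,0,1],[0,0,0],[0,0,0]],"yaw":[0,0,0]}'
python3 -m handwheel '{"gripper":[-1,-1,-1],"slide":[[0,0,1],[0,0,0],[0,0,0]],"yaw":[0,0,0]}'
python3 d.py .6545 .0347 .041 -98.2
```

```text
time: 12.62
ee_pos: [0.6555, 0.0345, 0.0427]
tcp_rot: [180.0, -0.0, -98.2]
wrist_force: [-0.5, 0.2, -2.7]
opening: 0.0106
grasp_force: 93.7
time: 12.87
ee_pos: [0.6557, 0.0345, 0.042]
tcp_rot: [180.0, -0.0, -98.2]
wrist_force: [-0.2, 0.0, -1.7]
opening: 0.0108
grasp_force: 93.7
time: 13.12
ee_pos: [0.6558, 0.0345, 0.0412]
tcp_rot: [-180.0, 0.0, -98.2]
wrist_force: [0.0, 0.0, -0.9]
opening: 0.0108
grasp_force: 94.0
t 13.1167 pos [0.6558 0.0345 0.0412] rot [-1.7998e+02  1.0000e-02 -9.8170e+01] q [  3.   19.3  10.   80.7   0.  -78.8] F [ 0.   0.  -0.9] T [-0.02 -0.06  0.  ] op 0.0108 gf 93.96983742713928 
shift mm [0.  1.4 0.2] turn rad 0.0005
```

```bash
python3 -m handwheel '{"gripper":[-1,-1,-1],"slide":[[0,0,1],[0,0,0],[0,0,0]],"yaw":[0,0,0]}'
python3 -m handwheel '{"gripper":[-1,-1,-1],"slide":[[0,0,1],[0,0,0],[0,0,0]],"yaw":[0,0,0]}'
```

```text
time: 13.37
ee_pos: [0.656, 0.0345, 0.0411]
tcp_rot: [-179.9, 0.0, -98.2]
wrist_force: [-2.3, -0.5, 5.0]
opening: 0.0109
grasp_force: 95.0
time: 13.62
ee_pos: [0.6561, 0.0346, 0.0411]
tcp_rot: [-179.9, 0.0, -98.2]
wrist_force: [-4.6, 0.7, 12.1]
opening: 0.0103
grasp_force: 95.9
```

Fully home at the original height (.0411), with 12 N on the floor. I'll unload, release and rise.

```bash
python3 -m handwheel '{"gripper":[-1,-0.7,-0.4,0,0,0,0,0],"slide":[[0,0,-1.5],[0,0,0],[0,0,0],[0,0,0],[0,0,0],[0,0,0],[0,0,0],[0,0,0]],"yaw":[0,0,0,0,0,0,0,0]}'
python3 -m handwheel '{"gripper":[0,0,0,0,0,0,0,0],"slide":[[0,0,-5],[0,0,-15],[0,0,-20],[0,0,-20],[0,0,-20],[0,0,-20],[0,0,0],[0,0,0]],"yaw":[0,0,0,0,0,0,0,0]}'
python3 d.py .4872 .0581 .141 -98.2
```

```text
time: 14.28
ee_pos: [0.6557, 0.0345, 0.0404]
tcp_rot: [180.0, -0.0, -98.2]
wrist_force: [0.7, 0.1, 0.8]
opening: 0.0429
grasp_force: 0.0
time: 14.95
ee_pos: [0.6565, 0.0345, 0.1421]
tcp_rot: [-179.8, 0.0, -98.2]
wrist_force: [0.1, 0.2, -0.5]
opening: 0.0424
grasp_force: 0.0
t 14.95 pos [0.6565 0.0345 0.1421] rot [-1.7985e+02  3.0000e-02 -9.8170e+01] q [  3.   19.3  21.1  91.7   0.  -78.8] F [ 0.1  0.2 -0.5] T [-0.06 -0.01 -0.  ] op 0.0424 gf 0.0 
shift mm [  0.7 170.9   0.6] turn rad 0.0005
```

```bash
python3 -m handwheel '{"gripper":[0.3,0.3,0.3,0.3,0.3,0.3,0.3],"slide":[[0,15,0],[0,36,0],[0,40,0],[0,40,0],[0,30,0],[0,10,0],[0,0,0]],"yaw":[0,0,0,0,0,0,0]}' >/dev/null
python3 -m handwheel '{"gripper":[0.3,0.3,0.3,0.3],"slide":[[0.5,0,10],[0,0,20],[0,0,10],[0,0,0]],"yaw":[0,0,0,0]}'
python3 d.py .4872 .0581 .032 -98.2
python3 - <<'E'
from h import *
c=camera("side");t=camera("top");o=sensors.get_obs()
im=c["img"].copy()
a=cv2.resize(im[110:250,150:310,::-1],None,fx=3.5,fy=3.5,interpolation=cv2.INTER_CUBIC)
p=(proj(c,o["ee_pos"]+[0,0,.032])-[150,110])*3.5;cv2.circle(a,tuple(int(v) for v in p),3,(0,0,255),-1)
b=cv2.resize(t["img"][130:290,200:300,::-1],None,fx=2.4,fy=2.4,interpolation=cv2.INTER_CUBIC)
w=np.zeros((490,800,3),np.uint8);w[:a.shape[0],:560]=a;w[:b.shape[0],560:560+b.shape[1]]=b
cv2.imwrite("pics/p10.png",w)
E
```

```text
time: 15.87
ee_pos: [0.4857, 0.0579, 0.0969]
tcp_rot: [179.7, -0.1, -98.2]
wrist_force: [-0.5, -0.5, -0.8]
opening: 0.0554
grasp_force: 0.0
t 15.8667 pos [0.4857 0.0579 0.0969] rot [ 1.7972e+02 -8.0000e-02 -9.8190e+01] q [  6.8  -3.9  -9.5  84.6  -0.  -75. ] F [-0.5 -0.5 -0.8] T [-0.03  0.01 -0.02] op 0.0554 gf 0.0 
shift mm [-0.5 -1.8 64.9] turn rad 0.0002
```

View pics/p10.png

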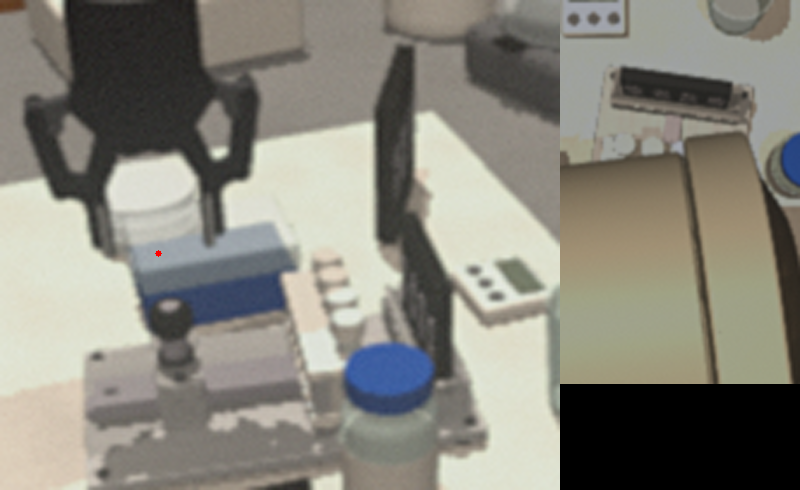

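The plate stands home with a row of round magnets facing the tubes (top-view inset). The gripper is above the knob with tips at (107,255) and (210,240), and the predicted point is at (158,253), which agrees. I'll go down to the knob.

```bash
python3 -m handwheel '{"gripper":[0.3,0.3,0.3,0.3],"slide":[[-0.5,-1.8,10],[0,0,15],[0,0,10],[0,0,0]],"yaw":[0,0,0,0]}'
python3 -m handwheel '{"gripper":[0.3,0.3,0.3,0.3,0.3,0.3],"slide":[[0,0,7],[0,0,7],[0,0,7],[0,0,6],[0,0,3],[0,0,0]],"yaw":[0,0,0,0,0,0]}'
python3 -m handwheel '{"gripper":[-1,-1,-1,-1,-1,-1],"slide":[[0,0,0],[0,0,0],[0,0,0],[0,0,0],[0,0,0],[0,0,0]],"yaw":[0,0,0,0,0,0]}' 40
python3 d.py .4872 .0581 .032 -98.2
```

```text
time: 16.3
ee_pos: [0.4874, 0.0584, 0.0633]
tcp_rot: [179.8, -0.0, -98.2]
wrist_force: [0.1, 0.0, -1.3]
opening: 0.056
grasp_force: 0.0
time: 16.8
ee_pos: [0.4878, 0.0585, 0.0347]
tcp_rot: [179.9, -0.0, -98.2]
wrist_force: [0.6, -0.3, 0.1]
opening: 0.0553
grasp_force: 0.0
time: 17.3
ee_pos: [0.4874, 0.0588, 0.0361]
tcp_rot: [179.9, 0.0, -98.2]
wrist_force: [-6.3, 1.5, 4.6]
opening: 0.0257
grasp_force: 39.7
t 17.3 pos [0.4874 0.0588 0.0361] rot [ 1.7992e+02  2.0000e-02 -9.8160e+01] q [  6.9  -3.1 -15.5  77.7   0.  -75. ] F [-6.3  1.5  4.6] T [ 0.17  1.47 -0.02] op 0.0257 gf 39.66501832008362 
shift mm [0.7 0.1 4.1] turn rad 0.0008
```

The knob is held (25.7 mm, with the same ~1.2 mm under-reading as on the plate). I'll relieve the side force, grip harder and start pulling.

```bash
python3 -m handwheel '{"gripper":[-1,-1,-1],"slide":[[0,1,0],[0,0,0],[0,0,0]],"yaw":[0,0,0]}' 100
python3 d.py .4872 .0581 .032 -98.2
python3 -m handwheel '{"gripper":[-1,-1,-1],"slide":[[0,0,-2],[0,0,-2],[0,0,0]],"yaw":[0,0,0]}'
python3 d.py .4872 .0581 .032 -98.2
```

```text
time: 17.55
ee_pos: [0.4874, 0.0588, 0.0364]
tcp_rot: [-180.0, 0.0, -98.2]
wrist_force: [-2.9, -0.2, 6.2]
opening: 0.0236
grasp_force: 98.3
t 17.55 pos [0.4874 0.0588 0.0364] rot [-1.7995e+02  2.0000e-02 -9.8170e+01] q [  6.9  -3.3 -15.6  77.6   0.  -75. ] F [-2.9 -0.2  6.2] T [-0.04  0.82  0.03] op 0.0236 gf 98.32682847976685 
shift mm [0.7 0.1 4.4] turn rad 0.0006
time: 17.8
ee_pos: [0.4872, 0.0588, 0.0391]
tcp_rot: [180.0, -0.0, -98.2]
wrist_force: [3.6, 0.7, -8.4]
opening: 0.0235
grasp_force: 98.6
t 17.8 pos [0.4872 0.0588 0.0391] rot [179.98  -0.   -98.17] q [  6.9  -3.3 -15.3  77.9   0.  -75. ] F [ 3.6  0.7 -8.4] T [ 0.14 -0.62  0.02] op 0.0235 gf 98.61657857894897 
shift mm [ 0.7 -0.   7.1] turn rad 0.0006
```

Squeezing harder narrowed the opening and pushed the tool up, so the pads are on the rounded upper part of the knob. I'll let it back down, open, and regrip 6 mm lower.

```bash
python3 -m handwheel '{"gripper":[-1,-1,0.2,0.2,0.2],"slide":[[0,0,2],[0,0,2],[0,0,0],[0,0,0],[0,0,0]],"yaw":[0,0,0,0,0]}' 40
python3 -m handwheel '{"gripper":[0.2,0.2,0.2,0.2],"slide":[[0,0,3],[0,0,3],[0,0,0],[0,0,0]],"yaw":[0,0,0,0]}'
python3 -m handwheel '{"gripper":[-1,-1,-1,-1,-1,-1],"slide":[[0,0,0],[0,0,0],[0,0,0],[0,0,0],[0,0,0],[0,0,0]],"yaw":[0,0,0,0,0,0]}' 40
python3 d.py .4872 .0581 .032 -98.2
python3 -m handwheel '{"gripper":[-1,-1,-1],"slide":[[0,0,0],[0,0,0],[0,0,0]],"yaw":[0,0,0]}' 100
python3 d.py .4872 .0581 .032 -98.2
```

```text
time: 18.22
ee_pos: [0.4873, 0.0587, 0.0357]
tcp_rot: [-180.0, 0.0, -98.2]
wrist_force: [-0.1, -0.5, 0.2]
opening: 0.0513
grasp_force: 0.0
time: 18.55
ee_pos: [0.487, 0.0587, 0.0292]
tcp_rot: [180.0, -0.0, -98.2]
wrist_force: [0.1, 0.2, 0.7]
opening: 0.0508
grasp_force: 0.0
time: 19.05
ee_pos: [0.4874, 0.0587, 0.0297]
tcp_rot: [-180.0, 0.0, -98.2]
wrist_force: [-0.1, 0.2, 2.7]
opening: 0.0259
grasp_force: 39.3
t 19.05 pos [0.4874 0.0587 0.0297] rot [-179.98    0.    -98.17] q [  6.9  -3.1 -16.2  76.9  -0.  -75. ] F [-0.1  0.2  2.7] T [-0.06  0.02  0.02] op 0.0259 gf 39.31852161884308 
shift mm [ 0.6  0.1 -2.3] turn rad 0.0005
time: 19.3
ee_pos: [0.4874, 0.0587, 0.0299]
tcp_rot: [-180.0, 0.0, -98.2]
wrist_force: [-1.5, 0.2, 5.3]
opening: 0.0241
grasp_force: 97.8
t 19.3 pos [0.4874 0.0587 0.0299] rot [-1.7997e+02  1.0000e-02 -9.8170e+01] q [  6.9  -3.1 -16.2  76.9  -0.  -75. ] F [-1.5  0.2  5.3] T [-0.03  0.29 -0.  ] op 0.0241 gf 97.7863597869873 
shift mm [ 0.6  0.1 -2.1] turn rad 0.0005
```

The opening is the same at this height, so it is simply contact compliance on the cylinder, and the grip is now mid-knob and centred. Pulling up.

```bash
python3 -m handwheel '{"gripper":[-1,-1,-1,-1],"slide":[[0,0,-2],[0,0,-2],[0,0,-1],[0,0,0]],"yaw":[0,0,0,0]}'
python3 -m handwheel '{"gripper":[-1,-1,-1,-1],"slide":[[0,0,-2],[0,0,-2],[0,0,-1],[0,0,0]],"yaw":[0,0,0,0]}'
python3 -m handwheel '{"gripper":[-1,-1,-1],"slide":[[0,0,-1],[0,0,0],[0,0,0]],"yaw":[0,0,0]}'
python3 -m handwheel '{"gripper":[-1,-1,-1],"slide":[[0,0,-1],[0,0,0],[0,0,0]],"yaw":[0,0,0]}'
python3 d.py .4872 .0581 .032 -98.2
```

```text
time: 19.63
ee_pos: [0.4873, 0.0587, 0.034]
tcp_rot: [180.0, -0.0, -98.2]
wrist_force: [5.2, 0.5, -9.2]
opening: 0.0241
grasp_force: 98.5
time: 19.97
ee_pos: [0.4873, 0.0587, 0.0389]
tcp_rot: [180.0, -0.0, -98.2]
wrist_force: [7.6, -0.7, -11.8]
opening: 0.0245
grasp_force: 98.7
time: 20.22
ee_pos: [0.4872, 0.0587, 0.0397]
tcp_rot: [180.0, -0.0, -98.2]
wrist_force: [7.0, 0.3, -11.9]
opening: 0.0238
grasp_force: 98.7
time: 20.47
ee_pos: [0.4872, 0.0587, 0.0407]
tcp_rot: [180.0, -0.0, -98.2]
wrist_force: [6.3, -0.0, -11.4]
opening: 0.024
grasp_force: 98.7
t 20.4667 pos [0.4872 0.0587 0.0407] rot [ 1.7997e+02 -1.0000e-02 -9.8170e+01] q [  6.9  -3.3 -15.2  78.1  -0.  -75. ] F [  6.3  -0.  -11.4] T [ 0.11 -1.33 -0.01] op 0.024 gf 98.71752262115479 
shift mm [ 0.6 -0.1  8.7] turn rad 0.0005
```

```bash
python3 -m handwheel '{"gripper":[-1,-1,-1],"slide":[[0,-0.5,-1],[0,0,0],[0,0,0]],"yaw":[0,0,0]}'
python3 -m handwheel '{"gripper":[-1,-1,-1],"slide":[[0,-0.5,-1],[0,0,0],[0,0,0]],"yaw":[0,0,0]}'
python3 -m handwheel '{"gripper":[-1,-1,-1],"slide":[[0,0,-0.5],[0,0,0],[0,0,0]],"yaw":[0,0,0]}'
python3 - <<'E'
from h import *
c=camera("side");bg=cv2.resize(cv2.imread("pics/side0.png"),(512,384),interpolation=cv2.INTER_AREA).max(2).astype(int)
g=c["img"].max(2).astype(int)
for v in range(180,222,2): print(v,"".join('#' if x<75 else '.' for x in g[v,180:218])," ","".join('#' if x<75 else '.' for x in bg[v,180:218]))
E
```

```text
time: 20.72
ee_pos: [0.4872, 0.0587, 0.0416]
tcp_rot: [179.9, -0.0, -98.2]
wrist_force: [4.2, 0.2, -13.3]
opening: 0.0243
grasp_force: 98.7
time: 20.97
ee_pos: [0.4872, 0.0587, 0.0422]
tcp_rot: [179.8, -0.0, -98.2]
wrist_force: [3.0, 2.9, -24.1]
opening: 0.024
grasp_force: 99.6
time: 21.22
ee_pos: [0.4871, 0.0587, 0.0422]
tcp_rot: [179.8, -0.0, -98.2]
wrist_force: [4.7, 3.4, -28.8]
opening: 0.0241
grasp_force: 99.8
180 .....#####.............###############   ......................................
182 ###.######.............##############.   ......................................
184 ##########..............#############.   ......................................
186 ##########.............########.......   ......................................
188 #..########............######.........   ......................................
190 .......####................##.........   ......................................
192 .......##....##......###...##.........   ......................................
194 .......##...#####.######...##.........   ......................................
196 .....
[... 382 characters left out ...]
....#########...............
206 ......................................   ................######................
208 ......................................   ......................................
210 ......................................   ......................................
212 ................#......##.............   ................#......##.............
214 .................####.................   ......................................
216 ......................................   ......................................
218 ....................##................   ......................................
220 ......................................   ......................................
```

The stop is reached: 12.3 mm of travel, the force jumps to 29 N, and the knob has risen about 5 px in the image. I'll ease the preload slightly, check it holds, and hand in.

```bash
python3 -m handwheel '{"gripper":[-1,-1,-1,-1,-1,-1,-1,-1],"slide":[[0,0,0.3],[0,0,0],[0,0,0],[0,0,0],[0,0,0],[0,0,0],[0,0,0],[0,0,0]],"yaw":[0,0,0,0,0,0,0,0]}'
python3 -m handwheel '{"gripper":[-1,-1,-1,-1,-1,-1],"slide":[[0,0,0],[0,0,0],[0,0,0],[0,0,0],[0,0,0],[0,0,0]],"yaw":[0,0,0,0,0,0]}'
python3 -c "
from workcell import ticket;print(ticket.job_done())"
```

```text
time: 21.93
ee_pos: [0.4871, 0.0587, 0.0422]
tcp_rot: [179.8, -0.0, -98.2]
wrist_force: [4.3, 3.0, -26.7]
opening: 0.024
grasp_force: 99.9
time: 22.43
ee_pos: [0.4871, 0.0587, 0.0422]
tcp_rot: [179.8, -0.0, -98.2]
wrist_force: [4.0, 2.8, -27.3]
opening: 0.024
grasp_force: 99.9
the job is handed in; nothing more can be done
None
```

The magnet plate is turned over and fully home in its slot with the round magnets facing the tubes, and the arm is holding the plunger knob up at its stop (about 12 mm), handed in at 22.4 s.

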